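# Sort three closed solder tins by heft

### The arm

A 6-joint arm with a two-finger parallel gripper is mounted at the origin on the work surface. World frame = base frame: x ahead of the robot, y to its left, z up, the work surface at z = 0. Lengths are in m, angles in rad, forces in N, time in s.
With the tool pointing down it reaches from about 0.25 to 0.8 m from the base axis. Payload 3.9 kg.
Tool frame: the origin (TCP) lies on the centre line of the jaws, within the pads' length; the fingertips stand tcp_to_tips ahead of it and the grasp point (between the pads) is the TCP (tcp_to_tips is the distance from the TCP to the fingertips, in m); z points along the fingers, y is the line along which they close (so a half turn about z gives the same grasp; the last joint's range is limited). The gripper opens to 85 mm and grips with 20 to 120 N. Pads are 22 mm wide; open, the fingers measure 114 mm over their backs; the gripper's body (76 mm by 85 mm) begins 54 mm behind the grasp point. The pads swing forward as they close: fully open they stand 13 mm farther back than shut.
Start: joints at [-1.142, 0.26, -0.138, 1.173, 0, 1.571], TCP at [0.218, -0.477, 0.25] pointing down, gripper open.
Joint ranges: [-2.78, 2.78], [-0.83, 1.72], [-1.28, 1.37], [-1.9, 2.12], [-1.57, 1.48], [-3.14, 3.14]. Speed limits (rad/s): [2.57, 2.57, 3.14, 3.14, 3.14, 3.14].

### API

Orientations are given as a unit quaternion [x, y, z, w].
In Python, from station import * gives the robot as it stands.
- The arm moves only by the tool jog_arm, never from a script. Its argument "plan" is a list of rows, each an object of numbers: "dx", "dy", "dz": the shift along the tool's x, y, z in mm; "ax", "ay", "az": the turn, a rotation vector about the tool's x, y, z in rad; "claw": the opening, from 0 (shut) to 1 (fully open). A call has 1 to 5 rows; each row shifts and turns the commanded pose from where the row before left it, along the tool's axes as they then stand; what a row does not reach is not made up. A row lasts 1/12 s, in which the tool goes at most 41.7 mm and 7.16 degrees, less where a joint would pass 70% of its speed; a pose out of reach is approached as far as the arm can. A call is refused whole if a number of a shift passes 41.7 or a number of a turn 0.125, either way. A call with a gripper value outside its range is refused whole. The fingers move at their own pace and stop on an object; "force" is the grip in N (left out, the last holds). Time passes only in rows, so rows that do not move let the fingers close. It gives the time, the measured TCP pose, the force, the opening and the grip force at its end, in the units of the state.
- observe(): the state, without advancing time (a new reading comes with each control period).
- snapshot(name): name is "scene" or "top"; returns (picture, depth): 420x560x3 uint8, red, green, blue; 420x560 float32, m along the optical axis (not along the pixel's ray), 0 where there is no reading.
- camera_model(name): a dict with "K" (3x3 intrinsics, pixels), "R" (3x3) and "t" (3): a world point X has camera coordinates R X + t. Camera axes: x right, y down, z forward; pixel columns grow to the right and rows downward; lengths in m; the calibration is good to about 2 mm. A picture is of the moment at which its call begins. camera_model takes no time and is no camera call.
- close_job(): hands the job in; it is judged then, once.
The state is a dict: "clock": time; "qpos": joint angles; "joint_velocities": joint speeds; "effort": joint torques, N m; "tool_pos": TCP position; "orientation": TCP orientation; "contact_force": force on the tool from outside, world axes, zero at the start; "wrist_torque": the same for the moment, N m; "opening": finger opening in m; "grip_force": force on a finger pad.
Only numpy, scipy, OpenCV 4.12 (cv2) and the standard library are available. Lean on these libraries where they do the work, as an engineer would, in place of code of your own. Each camera call takes 0.05 s, during which the arm holds its last target. There are 200 camera calls.

### The job

The three identical tins on the bench hold solder reels: one full, one half used and one empty, which can only be told by their weight. Set the tin with the full reel (the heaviest) upright inside the square tray and the tin with the empty reel (the lightest) upright inside the round tray; the half-used one must end upright where it stood at the start. Set the tins down rather than dropping or knocking them, and leave the bottle, tape roll and screwdriver alone.

Things in the scene. Friction and masses are not known exactly. Their poses are not given: they have to be found in the camera images.
- tin_1: One of three outwardly identical closed metal tins, 56 x 56 mm, 56 mm tall plus a 3 mm raised panel on the fixed lid. An unseen reel inside may shift 2 mm; which tin holds which reel differs at every start. The tins weigh about 0.17, 0.39 and 0.61 kg, within 10 percent. Origin: centre of the underside; z up, x and y along its sides.
- tin_2: One of three outwardly identical closed metal tins, 56 x 56 mm, 56 mm tall plus a 3 mm raised panel on the fixed lid. An unseen reel inside may shift 2 mm; which tin holds which reel differs at every start. The tins weigh about 0.17, 0.39 and 0.61 kg, within 10 percent. Origin: centre of the underside; z up, x and y along its sides.
- tin_3: One of three outwardly identical closed metal tins, 56 x 56 mm, 56 mm tall plus a 3 mm raised panel on the fixed lid. An unseen reel inside may shift 2 mm; which tin holds which reel differs at every start. The tins weigh about 0.17, 0.39 and 0.61 kg, within 10 percent. Origin: centre of the underside; z up, x and y along its sides.
- square_tray: Low square blue tray fixed to the bench, 150 x 150 mm outside, walls 20 mm high and 4 mm thick, inner floor about 5 mm above the bench. Origin: centre of the underside; x and y along its sides.
- round_tray: Low round blue tray fixed to the bench, about 158 mm in diameter, rim 20 mm high and 4 mm thick, inner floor 4 mm above the bench. Origin: centre of the underside.
- glue_bottle: Bystander: white bottle with a red cap, 40 mm in diameter, 110 mm tall. Origin: centre of the underside.
- tape_roll: Bystander: yellow tape roll lying flat, 100 mm outside diameter, 76 mm inside, 25 mm high. Origin: centre of the underside.
- screwdriver: Bystander: screwdriver 140 mm long lying on the bench along its x axis, handle to -x.

How it is judged:
At the end, for the whole second after the job is handed in: One tin flat in the square tray, loading it over 4.8 N; one flat in the round tray, loading it under 2.6 N (centres within 60 mm of the tray's, undersides below 10 mm); the third within 40 mm of its start. All upright within 0.1 rad, at rest (((horizontal distance between tin_1 and square_tray below 0.06 m and height (world z) of each of tin_1, tin_2 below 0.01 m and horizontal distance between tin_2 and round_tray below 0.06 m and distance of tin_3 from where it was at the start of the episode below 0.04 m) or (horizontal distance between tin_1 and square_tray below 0.06 m and height (world z) of each of tin_1, tin_3 below 0.01 m and horizontal distance between tin_3 and round_tray below 0.06 m and distance of tin_2 from where it was at the start of the episode below 0.04 m) or (horizontal distance between tin_2 and square_tray below 0.06 m and height (world z) of each of tin_2, tin_1 below 0.01 m and horizontal distance between tin_1 and round_tray below 0.06 m and distance of tin_3 from where it was at the start of the episode below 0.04 m) or (horizontal distance between tin_2 and square_tray below 0.06 m and height (world z) of each of tin_2, tin_3 below 0.01 m and horizontal distance between tin_3 and round_tray below 0.06 m and distance of tin_1 from where it was at the start of the episode below 0.04 m) or (horizontal distance between tin_3 and square_tray below 0.06 m and height (world z) of each of tin_3, tin_1 below 0.01 m and horizontal distance between tin_1 and round_tray below 0.06 m and distance of tin_2 from where it was at the start of the episode below 0.04 m) or (horizontal distance between tin_3 and square_tray below 0.06 m and height (world z) of each of tin_3, tin_2 below 0.01 m and horizontal distance between tin_2 and round_tray below 0.06 m and distance of tin_1 from where it was at the start of the episode below 0.04 m)) and contact force between square_tray and anything else above 4.8 N and contact force between round_tray and anything else below 2.6 N and angle between each of tin_1, tin_2, tin_3's own z axis and vertical below 0.1 rad and linear speed of each of tin_1, tin_2, tin_3 below 0.02 m/s); the robot touches nothing.
It fails at once if a tin is dropped or knocked: moving faster than 0.7 m/s while the fingers do not touch it ((linear speed of tin_1 above 0.7 m/s and contact force between the fingers and tin_1 below 0.05 N) or (linear speed of tin_2 above 0.7 m/s and contact force between the fingers and tin_2 below 0.05 N) or (linear speed of tin_3 above 0.7 m/s and contact force between the fingers and tin_3 below 0.05 N)).
It fails at once if a bystander moved by more than 30 mm (distance of any of glue_bottle, tape_roll, screwdriver from where it was at the start of the episode above 0.03 m).
It also fails if it takes over 72 s, if anything falls off the work surface, if the arm or the gripper's body presses on something with over 40 N, if the wrist force passes 120 N, or if a joint passes its speed limit or range.

## Working session

There is one attempt and no reset: what is moved stays moved. The work goes in short steps, Python scripts to look and compute and a tool call to move; the robot and the scene stay as the last step left them, time stands still between calls to the robot, and variables do not carry over. Pictures are saved under pics/ and viewed, at most 10 in all, crops included, and the job is handed in when it is done.

Besides the shell and the picture viewer there is one more tool, called after "Request:" as name(argument=value, ...), one argument or row to a line, values as JSON. jog_arm: Moves the arm, as the interface text tells. Its arguments: {"type":"object","properties":{"plan":{"type":"array","items":{"type":"object","properties":{"dx":{"type":"number"},"dy":{"type":"number"},"dz":{"type":"number"},"ax":{"type":"number"},"ay":{"type":"number"},"az":{"type":"number"},"claw":{"type":"number"}}}},"force":{"type":"number"}},"required":["plan"]}

```bash
mkdir -p pics; ls; python3 - <<'E'
from station import *
import cv2,numpy as np
print(observe())
for n in ("scene","top"):
    p,d=snapshot(n); cv2.imwrite(f"pics/{n}0.png",p[:,:,::-1]); np.savez(f"{n}0.npz",p=p,d=d)
    m=camera_model(n); print(n,{k:np.round(v,4).tolist() for k,v in m.items()})
E
```

```text
pics
{'clock': 0.0, 'qpos': array([-1.14196452e+00,  2.60672126e-01, -1.39379625e-01,  1.17269245e+00,
        8.79010602e-06,  1.57078530e+00]), 'joint_velocities': array([-0.00084514, -0.00022674, -0.00096229,  0.00109443, -0.00085091,
        0.0003467 ]), 'effort': array([-2.26511242e-03, -4.05672491e+01,  2.53923494e+01,  1.87341141e-02,
       -2.08195602e-04, -3.38790755e-06]), 'tool_pos': array([ 0.21803345, -0.47687397,  0.2494671 ]), 'orientation': array([ 9.77099208e-01,  2.12782023e-01, -2.02931790e-04, -9.52572366e-04]), 'contact_force': array([0.39976153, 0.70423446, 0.08687474]), 'wrist_torque': array([0.02497526, 0.01964195, 0.00042774]), 'grip_force': 0.0, 'opening': 0.08527857887279285}
scene {'K': [[471.5625, 0.0, 277.2748], [0.0, 471.5625, 214.7307], [0.0, 0.0, 1.0]], 'R': [[0.7557, 0.6549, -0.0004], [0.4385, -0.5065, -0.7424], [-0.4865, 0.5609, -0.6699]], 't': [-0.4287, -0.2043, 1.2469]}
top {'K': [[453.1245, 0.0, 277.0146], [0.0, 453.1245, 203.4461], [0.0, 0.0, 1.0]], 'R': [[-0.0291, -0.9996, -0.0056], [-0.9837, 0.0297, -0.1774], [0.1775, 0.0003, -0.9841]], 't': [0.0083, 0.5531, 1.0558]}
```

View pics/top0.png

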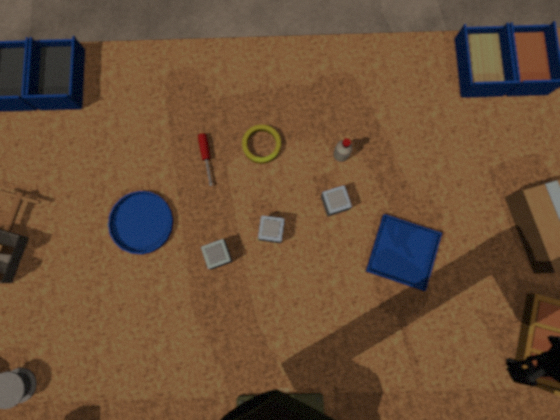

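View pics/scene0.png

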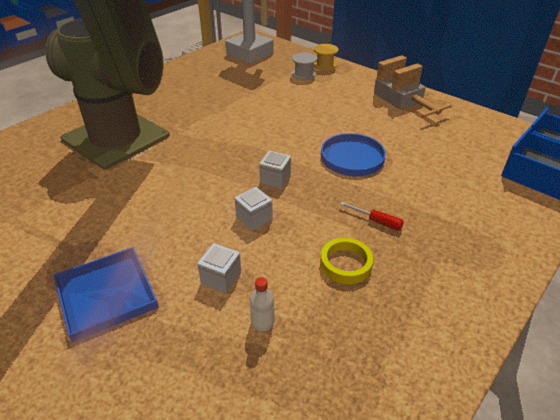

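The top view shows tins at about (337,200), (271,229) and (216,254). The round tray is at (141,222), the square tray at (404,250), the bottle at (344,150), the tape at (262,144) and the screwdriver at (206,160). The scene view agrees.

```bash
cat > h.py <<'E'
from station import *
import cv2,numpy as np
from scipy.spatial.transform import Rotation as Ro
def world(n,d):
    m=camera_model(n);K,R,t=[np.array(m[k]) for k in "KRt"]
    v,u=np.mgrid[:420,:560]
    c=np.dstack([(u-K[0,2])/K[0,0]*d,(v-K[1,2])/K[1,1]*d,d])
    return (c-t)@R
def rects(W,mask,amin=60):
    n,l,s,_=cv2.connectedComponentsWithStats(mask.astype(np.uint8))
    for i in range(1,n):
        if s[i,4]<amin: continue
        P=W[l==i]; r=cv2.minAreaRect((P[:,:2]*1000).astype(np.float32))
        print("c",np.round(r[0],1),"size",np.round(r[1],1),"ang",round(r[2],1),"z",np.round(np.percentile(P[:,2],[5,50,95])*1000,1),"px",s[i,:4],"n",s[i,4])
E
python3 - <<'E'
from h import *
f=np.load("top0.npz");p,d=f["p"],f["d"];W=world("top",d)
hsv=cv2.cvtColor(p,cv2.COLOR_RGB2HSV);v,u=np.mgrid[:420,:560]
roi=(u>95)&(u<450)&(v>110)&(v<300)&(d>0)
print("grey tops");rects(W,roi&(W[...,2]>.048)&(W[...,2]<.07)&(hsv[...,1]<110))
print("blue");rects(W,roi&(hsv[...,0]>100)&(hsv[...,0]<130)&(hsv[...,1]>150))
print("bottle etc");rects(W,roi&(W[...,2]>.075),20)
print("tape");rects(W,roi&(hsv[...,0]>22)&(hsv[...,0]<40)&(hsv[...,1]>180)&(W[...,2]>.012))
print("bench z",np.median(W[280:300,300:330,2]))
s=observe();R=Ro.from_quat(s["orientation"]).as_matrix();print(R.round(3))
E
```

```text
grey tops
c [ 677.4 -172.4] size [38.8 20.7] ang 61.6 z [49.8 62.5 68.9] px [336 144  16  13] n 70
c [ 559.1 -154.7] size [56.2 57. ] ang 15.4 z [51.9 56.2 60.5] px [323 185  29  29] n 531
c [492.6   7.6] size [55.7 56.1] ang 80.4 z [51.7 55.8 59.9] px [259 216  26  26] n 540
c [435.7 141.7] size [56.  56.3] ang 18.3 z [51.5 55.9 60. ] px [201 239  30  30] n 565
blue
c [522.4 334.7] size [153.  155.7] ang 9.4 z [-1.   2.7 16.4] px [110 192  62  61] n 2983
c [ 429.2 -316.6] size [147.7 147.6] ang 69.7 z [-0.6  3.  16.5] px [367 215  74  75] n 3531
bottle etc
c [ 683.1 -175.1] size [28.1 25.1] ang 59.8 z [ 75.8  93.5 110.8] px [339 138  13  16] n 127
tape
c [743.1  44.3] size [34.2 80. ] ang 31.2 z [14.7 23.2 26.8] px [243 126  28  21] n 94
bench z -0.0013991428411130806
[[ 0.909  0.416 -0.001]
 [ 0.416 -0.909  0.002]
 [ 0.    -0.002 -1.   ]]
```

Request:
jog_arm(
  plan=[
    {"dx": 37, "dy": -12.6, "claw": 1},
    {"dx": 37, "dy": -12.6},
    {"dx": 37, "dy": -12.6},
    {"dx": 37, "dy": -12.6},
    {"dx": 37, "dy": -12.6},
  ],
  force=50,
)

```text
schema error: expected keys dx, dy, dz, ax, ay, az, claw
```

```bash
cat >> h.py <<'E'
def go(x,y,z=None,ang=None):
    "print tool-axis shift (mm) and az to reach world x,y,z (mm), tool y line at ang deg mod 90"
    s=observe();R=Ro.from_quat(s["orientation"]).as_matrix();p=s["tool_pos"]*1000
    t=np.array([x,y,p[2] if z is None else z]);yaw=np.degrees(np.arctan2(R[1,1],R[0,1]))
    print("t",round(s["clock"],2),"pos",p.round(1),"tilt",R[:,2].round(3),"yaw_y",round(yaw,1),"F",s["contact_force"].round(2),"open",round(s["opening"]*1000,1),"grip",round(s["grip_force"],1))
    print("shift",(R.T@(t-p)).round(1))
    if ang is not None:
        e=(ang-yaw+45)%90-45; print("az",round(-np.radians(e),3))
E
python3 -c "
import station;print([k for k in dir(station) if k[0]!='_'],getattr(station,'tcp_to_tips',None))
from h import *;go(559,-155,150,15.4)"
```

```text
['MotionError', 'camera_model', 'close_job', 'observe', 'snapshot', 'tcp_to_tips'] 0.019
t 0.1 pos [ 218.  -476.9  249.5] tilt [-0.001  0.002 -1.   ] yaw_y -65.4 F [0.37 0.63 0.07] open 85.6 grip 0.0
shift [ 443.9 -150.8   99.8]
az 0.16
```

Request:
jog_arm(
  plan=[
    {"dx": 37, "dy": -12.6, "dz": 0, "ax": 0, "ay": 0, "az": 0, "claw": 1},
    {"dx": 37, "dy": -12.6, "dz": 0, "ax": 0, "ay": 0, "az": 0, "claw": 1},
    {"dx": 37, "dy": -12.6, "dz": 0, "ax": 0, "ay": 0, "az": 0, "claw": 1},
    {"dx": 37, "dy": -12.6, "dz": 0, "ax": 0, "ay": 0, "az": 0, "claw": 1},
    {"dx": 37, "dy": -12.6, "dz": 0, "ax": 0, "ay": 0, "az": 0, "claw": 1},
  ],
  force=50,
)

```text
clock: 0.52
tool_pos: [0.361, -0.3417, 0.2499]
orientation: [0.977, 0.212, -0.0, -0.0]
contact_force: [1.4, 0.0, -0.7]
opening: 0.0855
grip_force: 0.0
```

Request:
jog_arm(
  plan=[
    {"dx": 37, "dy": -12.6, "dz": 0, "ax": 0, "ay": 0, "az": 0, "claw": 1},
    {"dx": 37, "dy": -12.6, "dz": 0, "ax": 0, "ay": 0, "az": 0, "claw": 1},
    {"dx": 37, "dy": -12.6, "dz": 0, "ax": 0, "ay": 0, "az": 0, "claw": 1},
    {"dx": 37, "dy": -12.6, "dz": 0, "ax": 0, "ay": 0, "az": 0, "claw": 1},
    {"dx": 37, "dy": -12.6, "dz": 0, "ax": 0, "ay": 0, "az": 0, "claw": 1},
  ],
)

```text
clock: 0.93
tool_pos: [0.5032, -0.2073, 0.2499]
orientation: [0.977, 0.213, -0.0, -0.0]
contact_force: [0.7, -0.4, -0.6]
opening: 0.0854
grip_force: 0.0
```

Request:
jog_arm(
  plan=[
    {"dx": 37, "dy": -12.6, "dz": 0, "ax": 0, "ay": 0, "az": 0, "claw": 1},
    {"dx": 37, "dy": -12.6, "dz": 0, "ax": 0, "ay": 0, "az": 0, "claw": 1},
    {"dx": 0, "dy": 0, "dz": 35, "ax": 0, "ay": 0, "az": 0.08, "claw": 1},
    {"dx": 0, "dy": 0, "dz": 35, "ax": 0, "ay": 0, "az": 0.08, "claw": 1},
    {"dx": 0, "dy": 0, "dz": 30, "ax": 0, "ay": 0, "az": 0, "claw": 1},
  ],
)

```text
clock: 1.35
tool_pos: [0.5595, -0.1542, 0.1483]
orientation: [0.991, 0.134, -0.0, -0.0]
contact_force: [-0.4, -0.5, -0.6]
opening: 0.0854
grip_force: 0.0
```

```bash
python3 -c "
from h import *;go(559,-155,35,15.4)"
```

```text
t 1.35 pos [ 559.5 -154.2  148.3] tilt [-0.001  0.    -1.   ] yaw_y -74.6 F [-0.44 -0.5  -0.55] open 85.4 grip 0.0
shift [ -0.6   0.7 113.3]
az -0.001
```

Request:
jog_arm(
  plan=[
    {"dx": 0, "dy": 0, "dz": 35, "ax": 0, "ay": 0, "az": 0, "claw": 1},
    {"dx": 0, "dy": 0, "dz": 35, "ax": 0, "ay": 0, "az": 0, "claw": 1},
    {"dx": 0, "dy": 0, "dz": 25, "ax": 0, "ay": 0, "az": 0, "claw": 1},
    {"dx": 0, "dy": 0, "dz": 18, "ax": 0, "ay": 0, "az": 0, "claw": 1},
    {"dx": 0, "dy": 0, "dz": 0, "ax": 0, "ay": 0, "az": 0, "claw": 1},
  ],
)

```text
clock: 1.77
tool_pos: [0.5552, -0.1542, 0.0327]
orientation: [0.991, 0.134, -0.004, -0.002]
contact_force: [0.3, 0.8, -0.7]
opening: 0.0857
grip_force: 0.0
```

Request:
jog_arm(
  plan=[
    {"dx": 0, "dy": 0, "dz": 0, "ax": 0, "ay": 0, "az": 0, "claw": 0.6},
    {"dx": 0, "dy": 0, "dz": 0, "ax": 0, "ay": 0, "az": 0, "claw": 0.4},
    {"dx": 0, "dy": 0, "dz": 0, "ax": 0, "ay": 0, "az": 0, "claw": 0.4},
    {"dx": 0, "dy": 0, "dz": 0, "ax": 0, "ay": 0, "az": 0, "claw": 0.4},
    {"dx": 0, "dy": 0, "dz": 0, "ax": 0, "ay": 0, "az": 0, "claw": 0.4},
  ],
)

```text
clock: 2.18
tool_pos: [0.5604, -0.1549, 0.0392]
orientation: [0.991, 0.134, 0.002, -0.0]
contact_force: [-0.6, 3.3, 6.6]
opening: 0.055
grip_force: 56.6
```

```bash
python3 -c "
from h import *;go(559,-155,35,15.4)"
```

```text
t 2.18 pos [ 560.4 -154.9   39.2] tilt [ 0.003  0.001 -1.   ] yaw_y -74.6 F [-0.65  3.33  6.56] open 55.0 grip 56.6
shift [-1.4 -0.3  4.1]
az 0.0
```

Request:
jog_arm(
  plan=[
    {"dx": 0, "dy": 0, "dz": -10, "ax": 0, "ay": 0, "az": 0, "claw": 0.4},
    {"dx": 0, "dy": 0, "dz": -20, "ax": 0, "ay": 0, "az": 0, "claw": 0.4},
    {"dx": 0, "dy": 0, "dz": -20, "ax": 0, "ay": 0, "az": 0, "claw": 0.4},
    {"dx": 0, "dy": 0, "dz": -10, "ax": 0, "ay": 0, "az": 0, "claw": 0.4},
    {"dx": 0, "dy": 0, "dz": 0, "ax": 0, "ay": 0, "az": 0, "claw": 0.4},
  ],
)

```text
clock: 2.6
tool_pos: [0.5611, -0.1563, 0.1]
orientation: [0.991, 0.134, 0.002, 0.001]
contact_force: [0.6, -0.2, -6.2]
opening: 0.0551
grip_force: 55.6
```

Request:
jog_arm(
  plan=[
    {"dx": 0, "dy": 0, "dz": 0, "ax": 0, "ay": 0, "az": 0, "claw": 0.4},
    {"dx": 0, "dy": 0, "dz": 0, "ax": 0, "ay": 0, "az": 0, "claw": 0.4},
    {"dx": 0, "dy": 0, "dz": 0, "ax": 0, "ay": 0, "az": 0, "claw": 0.4},
    {"dx": 0, "dy": 0, "dz": 0, "ax": 0, "ay": 0, "az": 0, "claw": 0.4},
    {"dx": 0, "dy": 0, "dz": 0, "ax": 0, "ay": 0, "az": 0, "claw": 0.4},
  ],
)

```text
clock: 3.02
tool_pos: [0.5585, -0.1552, 0.0963]
orientation: [0.991, 0.134, -0.001, -0.0]
contact_force: [0.5, 1.5, -5.6]
opening: 0.0555
grip_force: 55.6
```

```bash
python3 -c "
from h import *
print(observe()['effort'].round(2))
for i in range(4): snapshot('top');print(observe()['contact_force'].round(2))
go(429,-317,110,69.7)"
```

```text
[-1.000e-02 -5.149e+01  2.399e+01  4.000e-02 -1.000e-02  0.000e+00]
[ 0.52 -0.15 -6.27]
[ 1.01 -0.47 -5.55]
[-0.74  1.13 -5.67]
[ 0.08 -0.68 -5.94]
t 3.22 pos [ 559.1 -155.3   97. ] tilt [-0.  0. -1.] yaw_y -74.6 F [ 0.08 -0.68 -5.94] open 55.3 grip 55.6
shift [-168.4  121.3  -12.9]
az 0.623
```

Net downward load is about 5.7 N, so this is the full tin. It goes to the square tray.

Request:
jog_arm(
  plan=[
    {"dx": -14, "dy": 10, "dz": 0, "ax": 0, "ay": 0, "az": 0, "claw": 0.4},
    {"dx": -28, "dy": 20, "dz": 0, "ax": 0, "ay": 0, "az": 0, "claw": 0.4},
    {"dx": -28, "dy": 20, "dz": 0, "ax": 0, "ay": 0, "az": 0, "claw": 0.4},
    {"dx": -28, "dy": 20, "dz": 0, "ax": 0, "ay": 0, "az": 0, "claw": 0.4},
    {"dx": -28, "dy": 20, "dz": 0, "ax": 0, "ay": 0, "az": 0, "claw": 0.4},
  ],
)

```text
clock: 3.63
tool_pos: [0.4608, -0.2765, 0.0974]
orientation: [0.991, 0.134, 0.0, 0.0]
contact_force: [0.0, -0.7, -5.5]
opening: 0.0554
grip_force: 55.3
```

Request:
jog_arm(
  plan=[
    {"dx": -28, "dy": 20, "dz": 0, "ax": 0, "ay": 0, "az": 0, "claw": 0.4},
    {"dx": -14, "dy": 11, "dz": 0, "ax": 0, "ay": 0, "az": 0, "claw": 0.4},
    {"dx": 0, "dy": 0, "dz": 10, "ax": 0, "ay": 0, "az": 0, "claw": 0.4},
    {"dx": 0, "dy": 0, "dz": 15, "ax": 0, "ay": 0, "az": 0, "claw": 0.4},
    {"dx": 0, "dy": 0, "dz": 10, "ax": 0, "ay": 0, "az": 0, "claw": 0.4},
  ],
)

```text
clock: 4.05
tool_pos: [0.4293, -0.3168, 0.0616]
orientation: [0.991, 0.134, 0.0, -0.0]
contact_force: [-0.1, -0.8, -5.6]
opening: 0.0553
grip_force: 55.3
```

```bash
python3 -c "
from h import *
p,d=snapshot('scene');cv2.imwrite('pics/s1.png',p[:,:,::-1]);go(429,-317,43)"
```

```text
t 4.1 pos [ 428.1 -315.5   59.6] tilt [-0.003  0.002 -1.   ] yaw_y -74.6 F [-1.09  0.18 -7.06] open 55.3 grip 55.1
shift [ 0.5  1.7 16.6]
```

View pics/s1.png

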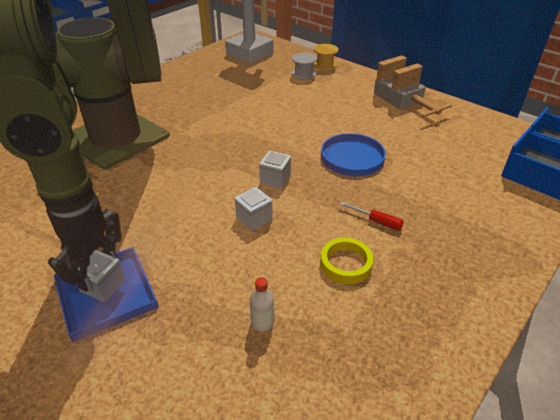

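The tin is held upright inside the square tray at about (100,275). The other tins, at (253,210) and (275,170), are untouched. Next I lower it gently.

Request:
jog_arm(
  plan=[
    {"dx": 0, "dy": 0, "dz": 6, "ax": 0, "ay": 0, "az": 0, "claw": 0.4},
    {"dx": 0, "dy": 0, "dz": 4, "ax": 0, "ay": 0, "az": 0, "claw": 0.4},
    {"dx": 0, "dy": 0, "dz": 3, "ax": 0, "ay": 0, "az": 0, "claw": 0.4},
    {"dx": 0, "dy": 0, "dz": 2, "ax": 0, "ay": 0, "az": 0, "claw": 0.4},
    {"dx": 0, "dy": 0, "dz": 0, "ax": 0, "ay": 0, "az": 0, "claw": 0.4},
  ],
)

```text
clock: 4.52
tool_pos: [0.4296, -0.3164, 0.0471]
orientation: [0.991, 0.134, -0.0, -0.0]
contact_force: [0.2, 0.6, -5.8]
opening: 0.0558
grip_force: 55.5
```

```bash
python3 -c "
from h import *
for i in range(2): snapshot('top');go(429,-317,43)"
```

```text
t 4.57 pos [ 429.6 -316.5   47.4] tilt [ 0. -0. -1.] yaw_y -74.6 F [ 0.18  0.28 -5.74] open 55.1 grip 55.5
shift [-0.7  0.3  4.4]
t 4.62 pos [ 429.6 -316.6   47.5] tilt [ 0. -0. -1.] yaw_y -74.6 F [-0.09  0.94 -4.86] open 55.8 grip 55.5
shift [-0.7  0.2  4.5]
```

Request:
jog_arm(
  plan=[
    {"dx": 0, "dy": 0, "dz": 2, "ax": 0, "ay": 0, "az": 0, "claw": 0.4},
    {"dx": 0, "dy": 0, "dz": 2, "ax": 0, "ay": 0, "az": 0, "claw": 0.4},
    {"dx": 0, "dy": 0, "dz": 1, "ax": 0, "ay": 0, "az": 0, "claw": 0.4},
    {"dx": 0, "dy": 0, "dz": 0, "ax": 0, "ay": 0, "az": 0, "claw": 0.4},
    {"dx": 0, "dy": 0, "dz": 0, "ax": 0, "ay": 0, "az": 0, "claw": 0.4},
  ],
)

```text
clock: 5.03
tool_pos: [0.4297, -0.3169, 0.0432]
orientation: [0.991, 0.134, 0.0, 0.0]
contact_force: [-2.3, 0.7, 4.4]
opening: 0.0552
grip_force: 56.4
```

It's seated, since the force has turned upward. Release and rise.

Request:
jog_arm(
  plan=[
    {"dx": 0, "dy": 0, "dz": 0, "ax": 0, "ay": 0, "az": 0, "claw": 0.75},
    {"dx": 0, "dy": 0, "dz": 0, "ax": 0, "ay": 0, "az": 0, "claw": 1},
    {"dx": 0, "dy": 0, "dz": 0, "ax": 0, "ay": 0, "az": 0, "claw": 1},
    {"dx": 0, "dy": 0, "dz": 0, "ax": 0, "ay": 0, "az": 0, "claw": 1},
    {"dx": 0, "dy": 0, "dz": -10, "ax": 0, "ay": 0, "az": 0, "claw": 1},
  ],
)

```text
clock: 5.45
tool_pos: [0.4283, -0.3158, 0.0511]
orientation: [0.991, 0.134, -0.001, -0.001]
contact_force: [-0.1, 1.1, -0.4]
opening: 0.0854
grip_force: 0.0
```

Request:
jog_arm(
  plan=[
    {"dx": 0, "dy": 0, "dz": -20, "ax": 0, "ay": 0, "az": 0.109, "claw": 1},
    {"dx": 0, "dy": 0, "dz": -30, "ax": 0, "ay": 0, "az": 0, "claw": 1},
    {"dx": 0, "dy": 0, "dz": -30, "ax": 0, "ay": 0, "az": 0, "claw": 1},
    {"dx": 0, "dy": 0, "dz": -20, "ax": 0, "ay": 0, "az": 0, "claw": 1},
    {"dx": 0, "dy": 0, "dz": 0, "ax": 0, "ay": 0, "az": 0, "claw": 1},
  ],
)

```text
clock: 5.87
tool_pos: [0.4322, -0.3187, 0.1578]
orientation: [0.997, 0.08, 0.004, 0.003]
contact_force: [0.8, 0.2, 0.1]
opening: 0.0855
grip_force: 0.0
```

```bash
python3 -c "
from h import *
go(493,8,150,-9.6)"
```

```text
t 5.87 pos [ 432.2 -318.7  157.8] tilt [ 0.008 -0.006 -1.   ] yaw_y -80.8 F [0.82 0.22 0.1 ] open 85.5 grip 0.0
shift [ 112.  -312.9    6.4]
az 0.327
```

Request:
jog_arm(
  plan=[
    {"dx": 12.5, "dy": -34.7, "dz": 0, "ax": 0, "ay": 0, "az": 0, "claw": 1},
    {"dx": 12.5, "dy": -34.7, "dz": 0, "ax": 0, "ay": 0, "az": 0, "claw": 1},
    {"dx": 12.5, "dy": -34.7, "dz": 0, "ax": 0, "ay": 0, "az": 0, "claw": 1},
    {"dx": 12.5, "dy": -34.7, "dz": 0, "ax": 0, "ay": 0, "az": 0, "claw": 1},
    {"dx": 12.5, "dy": -34.7, "dz": 0, "ax": 0, "ay": 0, "az": 0, "claw": 1},
  ],
)

```text
clock: 6.28
tool_pos: [0.4632, -0.1338, 0.1523]
orientation: [0.997, 0.079, -0.0, -0.0]
contact_force: [0.8, -0.2, 0.6]
opening: 0.0855
grip_force: 0.0
```

Request:
jog_arm(
  plan=[
    {"dx": 12.5, "dy": -34.7, "dz": 0, "ax": 0, "ay": 0, "az": 0, "claw": 1},
    {"dx": 12.5, "dy": -34.7, "dz": 0, "ax": 0, "ay": 0, "az": 0, "claw": 1},
    {"dx": 12.5, "dy": -34.7, "dz": 0, "ax": 0, "ay": 0, "az": 0, "claw": 1},
    {"dx": 12.5, "dy": -34.7, "dz": 0, "ax": 0, "ay": 0, "az": 0.109, "claw": 1},
    {"dx": 0, "dy": 0, "dz": 0, "ax": 0, "ay": 0, "az": 0.109, "claw": 1},
  ],
)

```text
clock: 6.7
tool_pos: [0.4918, 0.0018, 0.1525]
orientation: [1.0, -0.005, 0.001, -0.012]
contact_force: [1.3, -1.4, -0.3]
opening: 0.0851
grip_force: 0.0
```

Request:
jog_arm(
  plan=[
    {"dx": 0, "dy": 0, "dz": 0, "ax": 0, "ay": 0, "az": 0.109, "claw": 1},
    {"dx": 0, "dy": 0, "dz": 20, "ax": 0, "ay": 0, "az": 0, "claw": 1},
    {"dx": 0, "dy": 0, "dz": 20, "ax": 0, "ay": 0, "az": 0, "claw": 1},
    {"dx": 0, "dy": 0, "dz": 0, "ax": 0, "ay": 0, "az": 0, "claw": 1},
    {"dx": 0, "dy": 0, "dz": 0, "ax": 0, "ay": 0, "az": 0, "claw": 1},
  ],
)

```text
clock: 7.12
tool_pos: [0.4858, -0.0373, 0.1116]
orientation: [0.999, -0.05, -0.002, -0.02]
contact_force: [-0.2, 0.2, 0.0]
opening: 0.0854
grip_force: 0.0
```

```bash
python3 -c "
from h import *
go(493,8,36,-9.6)"
```

```text
t 7.12 pos [485.8 -37.3 111.6] tilt [-0.002  0.041 -0.999] yaw_y -95.8 F [-0.25  0.25  0.01] open 85.4 grip 0.0
shift [  3.  -42.7  77.4]
az 0.066
```

```bash
python3 -c "
from h import *
s=observe();print(s['qpos'].round(3),s['joint_velocities'].round(2))
p,d=snapshot('scene');cv2.imwrite('pics/s2.png',p[:,:,::-1])
go(493,8,36,-9.6)"
```

```text
[-0.102  0.306 -0.466  0.805  0.041  3.141] [ 0.   -0.02  0.04  0.01 -0.   -0.  ]
t 7.17 pos [486.9 -37.3 112.5] tilt [ 0.001  0.041 -0.999] yaw_y -95.8 F [-0.29 -0.21  0.38] open 85.5 grip 0.0
shift [  1.8 -42.6  78.3]
az 0.067
```

View pics/s2.png

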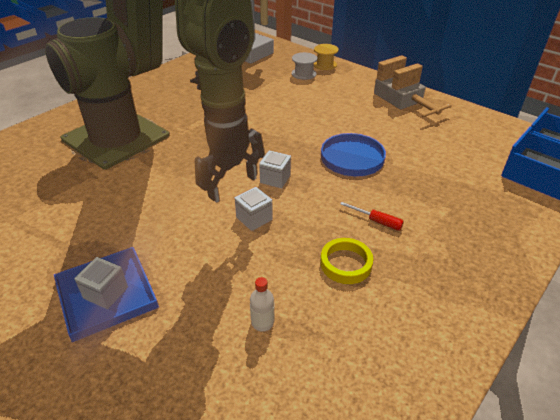

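Joint 6 hit its range limit. The arm stands clear above the bench, and the tin in the square tray at (100,282) is upright. I'll turn the other way.

Request:
jog_arm(
  plan=[
    {"dx": 0, "dy": 0, "dz": 0, "ax": -0.041, "ay": 0.003, "az": -0.05, "claw": 1},
    {"dx": 0, "dy": 0, "dz": 0, "ax": 0, "ay": 0, "az": -0.12, "claw": 1},
    {"dx": 0, "dy": 0, "dz": 0, "ax": 0, "ay": 0, "az": -0.12, "claw": 1},
    {"dx": 0, "dy": 0, "dz": 0, "ax": 0, "ay": 0, "az": -0.12, "claw": 1},
    {"dx": 0, "dy": 0, "dz": 0, "ax": 0, "ay": 0, "az": -0.12, "claw": 1},
  ],
)

```text
clock: 7.58
tool_pos: [0.4883, -0.0372, 0.1139]
orientation: [0.976, 0.216, 0.002, 0.001]
contact_force: [-0.7, -0.5, -0.1]
opening: 0.0852
grip_force: 0.0
```

Request:
jog_arm(
  plan=[
    {"dx": 0, "dy": 0, "dz": 0, "ax": 0, "ay": 0, "az": -0.12, "claw": 1},
    {"dx": 0, "dy": 0, "dz": 0, "ax": 0, "ay": 0, "az": -0.12, "claw": 1},
    {"dx": 0, "dy": 0, "dz": 0, "ax": 0, "ay": 0, "az": -0.12, "claw": 1},
    {"dx": 0, "dy": 0, "dz": 0, "ax": 0, "ay": 0, "az": -0.12, "claw": 1},
    {"dx": 0, "dy": 0, "dz": 0, "ax": 0, "ay": 0, "az": -0.12, "claw": 1},
  ],
)

```text
clock: 8.0
tool_pos: [0.4883, -0.0373, 0.1139]
orientation: [0.869, 0.495, 0.002, 0.001]
contact_force: [1.0, -0.1, -0.2]
opening: 0.0855
grip_force: 0.0
```

Request:
jog_arm(
  plan=[
    {"dx": 0, "dy": 0, "dz": 0, "ax": 0, "ay": 0, "az": -0.12, "claw": 1},
    {"dx": 0, "dy": 0, "dz": 0, "ax": 0, "ay": 0, "az": -0.12, "claw": 1},
    {"dx": 0, "dy": 0, "dz": 0, "ax": 0, "ay": 0, "az": -0.12, "claw": 1},
    {"dx": 0, "dy": 0, "dz": 0, "ax": 0, "ay": 0, "az": 0, "claw": 1},
    {"dx": 0, "dy": 0, "dz": 0, "ax": 0, "ay": 0, "az": 0, "claw": 1},
  ],
)

```text
clock: 8.42
tool_pos: [0.4881, -0.0374, 0.1135]
orientation: [0.769, 0.639, 0.001, 0.001]
contact_force: [0.0, 0.8, 1.3]
opening: 0.0854
grip_force: 0.0
```

```bash
python3 -c "
from h import *
print(observe()['qpos'].round(3));go(493,8,36,-9.6)
p,d=snapshot('top');W=world('top',d);hsv=cv2.cvtColor(p,cv2.COLOR_RGB2HSV);v,u=np.mgrid[:420,:560]
rects(W,(u>95)&(u<450)&(v>110)&(v<300)&(W[...,2]>.048)&(W[...,2]<.068)&(hsv[...,1]<110))"
```

```text
[-0.076  0.301 -0.466  0.8   -0.     1.679]
t 8.42 pos [488.1 -37.4 113.5] tilt [ 0.004 -0.    -1.   ] yaw_y -10.6 F [0.01 0.78 1.26] open 85.4 grip 0.0
shift [45.5 -3.8 77.5]
az -0.017
c [ 429.6 -318.6] size [55.9 57.7] ang 15.3 z [54.9 59.9 64.3] px [393 236  32  30] n 588
c [435.7 142. ] size [56.3 56.5] ang 18.9 z [52.2 55.8 60.1] px [201 239  30  30] n 565
```

Request:
jog_arm(
  plan=[
    {"dx": 22.5, "dy": -2, "dz": 0, "ax": 0, "ay": 0, "az": -0.017, "claw": 1},
    {"dx": 22.5, "dy": -2, "dz": 0, "ax": 0, "ay": 0, "az": 0, "claw": 1},
    {"dx": 0, "dy": 0, "dz": 10, "ax": 0, "ay": 0, "az": 0, "claw": 1},
    {"dx": 0, "dy": 0, "dz": 0, "ax": 0, "ay": 0, "az": 0, "claw": 1},
    {"dx": 0, "dy": 0, "dz": 0, "ax": 0, "ay": 0, "az": 0, "claw": 1},
  ],
)

```text
clock: 8.88
tool_pos: [0.4906, 0.0077, 0.1023]
orientation: [0.763, 0.646, 0.0, 0.0]
contact_force: [0.1, -0.8, 0.5]
opening: 0.0857
grip_force: 0.0
```

```bash
python3 -c "
from h import *
go(493,8,37,-9.6)"
```

```text
t 8.88 pos [490.6   7.7 102.3] tilt [ 0.001 -0.001 -1.   ] yaw_y -9.5 F [ 0.07 -0.84  0.49] open 85.7 grip 0.0
shift [ 0.7  2.2 65.3]
az 0.002
```

Request:
jog_arm(
  plan=[
    {"dx": 0, "dy": 2, "dz": 20, "ax": 0, "ay": 0, "az": 0, "claw": 1},
    {"dx": 0, "dy": 0, "dz": 25, "ax": 0, "ay": 0, "az": 0, "claw": 1},
    {"dx": 0, "dy": 0, "dz": 20, "ax": 0, "ay": 0, "az": 0, "claw": 1},
    {"dx": 0, "dy": 0, "dz": 0, "ax": 0, "ay": 0, "az": 0, "claw": 1},
    {"dx": 0, "dy": 0, "dz": 0, "ax": 0, "ay": 0, "az": 0, "claw": 0.6},
  ],
)

```text
clock: 9.3
tool_pos: [0.4921, 0.0067, 0.037]
orientation: [0.763, 0.646, -0.001, -0.0]
contact_force: [0.3, 0.3, 1.1]
opening: 0.0758
grip_force: 0.0
```

Request:
jog_arm(
  plan=[
    {"dx": 0, "dy": 0, "dz": 0, "ax": 0, "ay": 0, "az": 0, "claw": 0.4},
    {"dx": 0, "dy": 0, "dz": 0, "ax": 0, "ay": 0, "az": 0, "claw": 0.4},
    {"dx": 0, "dy": 0, "dz": 0, "ax": 0, "ay": 0, "az": 0, "claw": 0.4},
    {"dx": 0, "dy": 0, "dz": 0, "ax": 0, "ay": 0, "az": 0, "claw": 0.4},
    {"dx": 0, "dy": 0, "dz": 0, "ax": 0, "ay": 0, "az": 0, "claw": 0.4},
  ],
)

```text
clock: 9.72
tool_pos: [0.4944, 0.0071, 0.0389]
orientation: [0.763, 0.646, 0.002, 0.002]
contact_force: [-1.2, 0.1, 6.7]
opening: 0.0554
grip_force: 54.2
```

Request:
jog_arm(
  plan=[
    {"dx": 0, "dy": 0, "dz": -10, "ax": 0, "ay": 0, "az": 0, "claw": 0.4},
    {"dx": 0, "dy": 0, "dz": -20, "ax": 0, "ay": 0, "az": 0, "claw": 0.4},
    {"dx": 0, "dy": 0, "dz": -20, "ax": 0, "ay": 0, "az": 0, "claw": 0.4},
    {"dx": 0, "dy": 0, "dz": -10, "ax": 0, "ay": 0, "az": 0, "claw": 0.4},
    {"dx": 0, "dy": 0, "dz": 0, "ax": 0, "ay": 0, "az": 0, "claw": 0.4},
  ],
)

```text
clock: 10.13
tool_pos: [0.4953, 0.0073, 0.1]
orientation: [0.763, 0.647, 0.003, 0.002]
contact_force: [0.8, 1.3, -1.5]
opening: 0.0556
grip_force: 53.5
```

```bash
python3 -c "
from h import *
for i in range(5): snapshot('top');print(observe()['contact_force'].round(2))
go(522,335,97)"
```

```text
[-0.37 -0.12 -1.7 ]
[ 0.45 -0.62 -2.58]
[ 0.26  0.46 -2.09]
[-0.27 -0.64 -1.51]
[ 0.46  0.31 -1.58]
t 10.38 pos [492.1   7.3  96.4] tilt [-0.001 -0.    -1.   ] yaw_y -9.4 F [ 0.46  0.31 -1.58] open 55.6 grip 53.5
shift [328.2 -24.2  -0.8]
```

Net load is about 1.8 N, so this is the empty tin. It goes to the round tray, raised over tin C.

Request:
jog_arm(
  plan=[
    {"dx": 8, "dy": -1, "dz": -20, "ax": 0, "ay": 0, "az": 0, "claw": 0.4},
    {"dx": 20, "dy": -2, "dz": -20, "ax": 0, "ay": 0, "az": 0, "claw": 0.4},
    {"dx": 35, "dy": -2.6, "dz": 0, "ax": 0, "ay": 0, "az": 0, "claw": 0.4},
    {"dx": 35, "dy": -2.6, "dz": 0, "ax": 0, "ay": 0, "az": 0, "claw": 0.4},
    {"dx": 35, "dy": -2.6, "dz": 0, "ax": 0, "ay": 0, "az": 0, "claw": 0.4},
  ],
)

```text
clock: 10.8
tool_pos: [0.5038, 0.1413, 0.1368]
orientation: [0.763, 0.646, 0.0, 0.0]
contact_force: [0.4, 0.1, -2.0]
opening: 0.0552
grip_force: 53.7
```

Request:
jog_arm(
  plan=[
    {"dx": 35, "dy": -2.6, "dz": 0, "ax": 0, "ay": 0, "az": 0, "claw": 0.4},
    {"dx": 35, "dy": -2.6, "dz": 0, "ax": 0, "ay": 0, "az": 0, "claw": 0.4},
    {"dx": 35, "dy": -2.6, "dz": 0, "ax": 0, "ay": 0, "az": 0, "claw": 0.4},
    {"dx": 35, "dy": -2.6, "dz": 0, "ax": 0, "ay": 0, "az": 0, "claw": 0.4},
    {"dx": 35, "dy": -2.6, "dz": 0, "ax": 0, "ay": 0, "az": 0, "claw": 0.4},
  ],
)

```text
clock: 11.22
tool_pos: [0.5192, 0.3164, 0.1359]
orientation: [0.763, 0.647, -0.001, 0.0]
contact_force: [1.3, -0.6, -2.2]
opening: 0.0557
grip_force: 53.7
```

Request:
jog_arm(
  plan=[
    {"dx": 15, "dy": 0, "dz": 0, "ax": 0, "ay": 0, "az": 0, "claw": 0.4},
    {"dx": 5, "dy": 0, "dz": 20, "ax": 0, "ay": 0, "az": 0, "claw": 0.4},
    {"dx": 0, "dy": 0, "dz": 20, "ax": 0, "ay": 0, "az": 0, "claw": 0.4},
    {"dx": 0, "dy": 0, "dz": 10, "ax": 0, "ay": 0, "az": 0, "claw": 0.4},
    {"dx": 0, "dy": 0, "dz": 0, "ax": 0, "ay": 0, "az": 0, "claw": 0.4},
  ],
)

```text
clock: 11.63
tool_pos: [0.5206, 0.3331, 0.0833]
orientation: [0.763, 0.647, -0.004, 0.0]
contact_force: [-0.2, 0.4, -1.8]
opening: 0.0555
grip_force: 53.8
```

```bash
python3 -c "
from h import *
print(observe()['qpos'].round(3));go(522,335,44)"
```

```text
[ 5.700e-01  5.300e-01 -1.700e-01  8.780e-01 -1.000e-03  2.305e+00]
t 11.63 pos [520.6 333.1  83.3] tilt [-0.005 -0.005 -1.   ] yaw_y -9.4 F [-0.19  0.43 -1.81] open 55.5 grip 53.8
shift [ 2.3  1.3 39.3]
```

Request:
jog_arm(
  plan=[
    {"dx": 0, "dy": 0, "dz": 15, "ax": 0, "ay": 0, "az": 0, "claw": 0.4},
    {"dx": 0, "dy": 0, "dz": 13, "ax": 0, "ay": 0, "az": 0, "claw": 0.4},
    {"dx": 0, "dy": 0, "dz": 5, "ax": 0, "ay": 0, "az": 0, "claw": 0.4},
    {"dx": 0, "dy": 0, "dz": 3, "ax": 0, "ay": 0, "az": 0, "claw": 0.4},
    {"dx": 0, "dy": 0, "dz": 0, "ax": 0, "ay": 0, "az": 0, "claw": 0.4},
  ],
)

```text
clock: 12.05
tool_pos: [0.5233, 0.3342, 0.0511]
orientation: [0.763, 0.646, 0.0, 0.001]
contact_force: [1.1, 0.5, -1.9]
opening: 0.0554
grip_force: 53.8
```

Request:
jog_arm(
  plan=[
    {"dx": 0, "dy": 0, "dz": 2, "ax": 0, "ay": 0, "az": 0, "claw": 0.4},
    {"dx": 0, "dy": 0, "dz": 2, "ax": 0, "ay": 0, "az": 0, "claw": 0.4},
    {"dx": 0, "dy": 0, "dz": 2, "ax": 0, "ay": 0, "az": 0, "claw": 0.4},
    {"dx": 0, "dy": 0, "dz": 0, "ax": 0, "ay": 0, "az": 0, "claw": 0.4},
    {"dx": 0, "dy": 0, "dz": 0, "ax": 0, "ay": 0, "az": 0, "claw": 0.4},
  ],
)

```text
clock: 12.47
tool_pos: [0.5234, 0.3348, 0.0454]
orientation: [0.763, 0.647, 0.001, 0.001]
contact_force: [0.6, 0.1, -1.9]
opening: 0.0552
grip_force: 53.8
```

```bash
python3 -c "
from h import *
go(522,335,42)"
```

```text
t 12.47 pos [523.4 334.8  45.4] tilt [ 0.002 -0.    -1.   ] yaw_y -9.4 F [ 0.6   0.14 -1.86] open 55.2 grip 53.8
shift [ 0.  -1.4  3.4]
```

Request:
jog_arm(
  plan=[
    {"dx": 0, "dy": 0, "dz": 1.5, "ax": 0, "ay": 0, "az": 0, "claw": 0.4},
    {"dx": 0, "dy": 0, "dz": 1.5, "ax": 0, "ay": 0, "az": 0, "claw": 0.4},
    {"dx": 0, "dy": 0, "dz": 1, "ax": 0, "ay": 0, "az": 0, "claw": 0.4},
    {"dx": 0, "dy": 0, "dz": 0, "ax": 0, "ay": 0, "az": 0, "claw": 0.4},
    {"dx": 0, "dy": 0, "dz": 0, "ax": 0, "ay": 0, "az": 0, "claw": 0.4},
  ],
)

```text
clock: 12.88
tool_pos: [0.5236, 0.3349, 0.0429]
orientation: [0.763, 0.647, 0.001, 0.001]
contact_force: [-3.1, -1.4, 7.8]
opening: 0.0557
grip_force: 54.8
```

Contact made. Release and rise.

Request:
jog_arm(
  plan=[
    {"dx": 0, "dy": 0, "dz": 0, "ax": 0, "ay": 0, "az": 0, "claw": 0.75},
    {"dx": 0, "dy": 0, "dz": 0, "ax": 0, "ay": 0, "az": 0, "claw": 1},
    {"dx": 0, "dy": 0, "dz": 0, "ax": 0, "ay": 0, "az": 0, "claw": 1},
    {"dx": 0, "dy": 0, "dz": 0, "ax": 0, "ay": 0, "az": 0, "claw": 1},
    {"dx": 0, "dy": 0, "dz": -10, "ax": 0, "ay": 0, "az": 0, "claw": 1},
  ],
)

```text
clock: 13.3
tool_pos: [0.522, 0.3338, 0.0495]
orientation: [0.763, 0.647, -0.002, 0.0]
contact_force: [-0.4, -0.2, 1.0]
opening: 0.0857
grip_force: 0.0
```

Request:
jog_arm(
  plan=[
    {"dx": 0, "dy": 0, "dz": -20, "ax": 0, "ay": 0, "az": 0, "claw": 1},
    {"dx": 0, "dy": 0, "dz": -35, "ax": 0, "ay": 0, "az": 0, "claw": 1},
    {"dx": 0, "dy": 0, "dz": -35, "ax": 0, "ay": 0, "az": 0, "claw": 1},
    {"dx": 0, "dy": 0, "dz": -35, "ax": 0, "ay": 0, "az": 0, "claw": 1},
    {"dx": 0, "dy": 0, "dz": -20, "ax": 0, "ay": 0, "az": 0, "claw": 1},
  ],
)

```text
clock: 13.72
tool_pos: [0.5245, 0.3356, 0.2014]
orientation: [0.763, 0.647, 0.003, 0.001]
contact_force: [1.4, 0.7, 0.5]
opening: 0.0851
grip_force: 0.0
```

Request:
jog_arm(
  plan=[
    {"dx": 0, "dy": -35, "dz": 0, "ax": 0, "ay": 0, "az": 0, "claw": 1},
    {"dx": 0, "dy": -35, "dz": 0, "ax": 0, "ay": 0, "az": 0, "claw": 1},
    {"dx": 0, "dy": -35, "dz": 0, "ax": 0, "ay": 0, "az": 0, "claw": 1},
    {"dx": 0, "dy": -35, "dz": 0, "ax": 0, "ay": 0, "az": 0, "claw": 1},
    {"dx": 0, "dy": 0, "dz": 0, "ax": 0, "ay": 0, "az": 0, "claw": 1},
  ],
)

```text
clock: 14.13
tool_pos: [0.3789, 0.357, 0.1965]
orientation: [0.761, 0.648, -0.002, -0.0]
contact_force: [-1.4, -1.1, -0.3]
opening: 0.0855
grip_force: 0.0
```

```bash
python3 -c "
from h import *
p,d=snapshot('scene');cv2.imwrite('pics/s3.png',p[:,:,::-1])
go(522,335)
p,d=snapshot('top');W=world('top',d);hsv=cv2.cvtColor(p,cv2.COLOR_RGB2HSV);v,u=np.mgrid[:420,:560]
rects(W,(u>95)&(u<450)&(v>110)&(v<300)&(W[...,2]>.048)&(W[...,2]<.068)&(hsv[...,1]<110))"
```

```text
t 14.18 pos [382.  357.5 196.8] tilt [ 0.    -0.001 -1.   ] yaw_y -9.2 F [ 0.83 -0.03  0.04] open 85.6 grip 0.0
shift [2.000e-01 1.418e+02 1.000e-01]
c [524.4 334.2] size [57.7 56.3] ang 81.1 z [54.5 59.7 64.1] px [122 206  28  27] n 566
c [ 429.4 -318.3] size [56.1 57. ] ang 15.2 z [55.1 60.1 64.2] px [394 236  31  30] n 581
c [435.6 141.8] size [56.5 56.1] ang 18.6 z [51.4 55.9 59.7] px [201 239  30  30] n 563
```

View pics/s3.png

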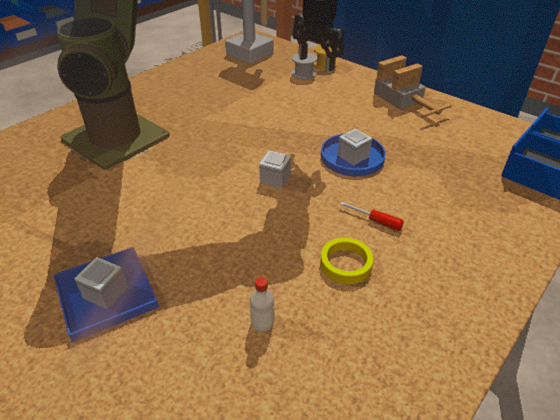

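Both placed tins sit flat in their trays, at (100,282) and (355,148). The third is where it started at (275,170), the bystanders have not moved, and the gripper is clear.

```bash
python3 -c "
from station import *
print(close_job())"
```

```text
the job is handed in; nothing more can be done
None
```

I handed the job in at about 14 s: the full tin (weighed at about 5.7 N) is in the square tray and the empty one (about 1.8 N) is in the round tray; the third, half-used by elimination, was never moved, and `close_job()` gave no verdict.

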